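# Take the red safety cap off a lamp socket

## Task

A bulb is to be fitted to the copper-pipe lamp whose socket is closed by the red safety cap. Push the red cap down against its spring, turn it anticlockwise while it is held down until it is free, lift it out and put it in the grey tray. Leave the blue cap on its own lamp alone.

Things in the scene. Friction and masses are not known exactly. Their poses are not given: they have to be found in the camera images.
- red_cap_mid (a point): Centre of the red safety cap, a loose ribbed cylinder, 50 mm diameter, 30 mm high (15 mm above and below this point), about 60 g, z up. Grip it at any yaw. Below it a 20 mm thick stem reaches 36 mm below this point, with a cross-bar (36 mm along x) caught in the socket. Locked until pressed down 4 mm (aim for 7, stop at 10). The spring pushes back with 4 N at first, 9 N at the stop.
- red_socket (a point): Centre of the top rim, 100 mm above the table, of the fixed brass socket under the red cap: 47 mm diameter, on a copper pipe. z up, x along the locked cross-bar. Locked, the cap's centre is 26 mm above this point. Held down, the cap turns anticlockwise seen from above, is free to lift after 62 to 88 degrees (best 75), with a stop at 89; never clockwise. Lift it 40 mm or more to clear.
- blue_cap_mid (a point): Centre of the blue safety cap, the same in shape and size as the red one and on a lamp of the same kind. It must stay there. For carrying: the tallest thing among the lamps is a third lamp of the same kind with a pink bulb, its top 176 mm above the table.
- tray_in (a point): Centre of the inner floor of the grey open tray, fixed to the table: 170 mm along its x, 130 mm along its y outside, walls 4 mm thick and 22 mm high. z up, the floor lies about 4 mm above the table.
There are look-alikes about, which are no part of the job. Of the things shaped like the part that bears tray_in, the grey one is meant.

How it is judged (in metres and radians):
On the way:
1. the red cap is turned by more than 30 degrees while it is pressed down at least 3 mm in its socket (z of red_cap_mid in the frame of red_socket between 0.01 and 0.023 m and horizontal distance between red_cap_mid and red_socket below 0.01 m and angle between the x axis of red_cap_mid and the x axis of red_socket, either way round above 0.52 rad), for 0.05 s.
At the end, for the whole second after the job is handed in: The red cap lies or stands in the tray, between its walls (centre within 75 mm along x and 55 mm along y of the tray's centre and less than 50 mm above its floor), and the blue cap is within 10 mm of where it was (x of red_cap_mid in the frame of tray_in between -0.075 and 0.075 m and y of red_cap_mid in the frame of tray_in between -0.055 and 0.055 m and z of red_cap_mid in the frame of tray_in below 0.05 m and distance of blue_cap_mid from where it was at the start of the episode below 0.01 m); the robot touches nothing.
It fails at once if the blue cap is moved by more than 10 mm (distance of blue_cap_mid from where it was at the start of the episode above 0.01 m).
It also fails if it takes over 46 s, if anything falls off the work surface, if the arm or the gripper's body presses on something with over 40 N, if the wrist force passes 120 N, or if a joint passes its speed limit or range.

## Robot

A 6-joint arm with a two-finger parallel gripper is mounted at the origin on the work surface. World frame = base frame: x ahead of the robot, y to its left, z up, the work surface at z = 0. Lengths are in mm, angles in rad, forces in N, time in s.
With the tool pointing down it reaches from about 300 to 850 mm from the base axis. Payload 4.2 kg.
Tool frame: the origin (TCP) lies on the centre line of the jaws, within the pads' length; the fingertips stand 22 mm ahead of it and the grasp point (between the pads) lies 3 mm ahead of it; z points along the fingers, x is the direction in which the jaws open and shut, and the axes are right-handed (so a half turn about z gives the same grasp; the last joint's range is limited). The gripper opens to 91 mm and grips with 3 to 60 N. Pads are 32 mm wide; open, the fingers measure 118 mm over their backs; the gripper's body (76 mm by 178 mm) begins 60 mm behind the grasp point.
Start: joints at [-1.163, 0.32, 1.565, -0, 1.257, -0.02], TCP at [238.555, -523.197, 210.676] pointing down, gripper open.
Joint ranges: [-3.11, 3.11], [-0.84, 2.01], [0.21, 2.61], [-1.34, 4.49], [0.05, 2.63], [-2.56, 2.56]. Speed limits (rad/s): [2.57, 2.57, 3.14, 3.14, 3.14, 3.14].

## Interface

Orientations are given as a 3x3 rotation matrix whose columns are the frame's x, y, z axes.
In Python, from rig import read_state, capture, job_done gives the robot as it stands.
- The arm moves only by the tool jog_arm, never from a script. Its argument "increments" is a list of rows, each an object of numbers: "x", "y", "z": the shift along the tool's x, y, z in m; "roll": the turn about the tool's z in degrees; "jaw": the closure, from 0 (fully open) to 1 (shut). In form: [{"x": .., "y": .., "z": .., "roll": .., "jaw": ..}, ...]. A call has 1 to 12 rows; each row is the pose to reach, as a shift and turn from the pose measured when the call began, along the tool's axes at that moment; what a row does not reach only later rows make up. A row lasts 1/8 s, in which the tool goes at most 62.5 mm and 10.7 degrees, less where a joint would pass 70% of its speed; a pose out of reach is approached as far as the arm can. A call with a gripper value outside its range is refused whole. The fingers move at their own pace and stop on an object; "squeeze" is the grip in N (left out, the last holds). Time passes only in rows, so rows that repeat a pose let the fingers close. It gives the time, the measured TCP pose, the force and the opening at its end, in the units of the state.
- read_state(): the state, without advancing time (a new reading comes with each control period).
- capture(name): name is "scene" or "top" or "wrist"; returns a dict with "frame" (420x560x3 uint8, red, green, blue), "range_z" (420x560 float32, mm along the optical axis (not along the pixel's ray), 0 where there is no reading), "vertical_fov" (degrees; the focal length in pixels is half the picture's height over the tangent of half this angle, whatever the lens; pixels are square), "cx", "cy" (the principal point, pixels), "eye" and "rotation" of the camera in the world. Camera axes: x right, y up, looking along -z (the intrinsics and any distortion apply to the point x, -y, -z); pixel columns grow to the right and rows downward; lengths in mm; the calibration is good to about 2 mm. A picture is of the moment at which its call begins.
- job_done(): hands the job in, once; it reports no verdict.
The state is a dict: "time": time; "joint_pos": joint angles; "joint_vel": joint speeds; "joint_efforts": joint torques, N m; "ee_pos": TCP position; "eef_rot": TCP orientation; "force": force on the tool from outside, world axes, zero at the start; "torque": the same for the moment, N m; "gripper_width": finger opening in mm.
Only numpy, scipy, OpenCV 4.12 (cv2) and the standard library are available. Lean on these libraries where they do the work, as an engineer would, in place of code of your own. Each camera call takes 0.05 s, during which the arm holds its last target. There are 200 camera calls.

## Working session

There is one attempt and no reset: what is moved stays moved. The work goes in short steps, Python scripts to look and compute and a tool call to move; the robot and the scene stay as the last step left them, time stands still between calls to the robot, and variables do not carry over. Pictures are saved under pics/ and viewed, about 8 in all and at most 12, crops included, and the job is handed in when it is done.

Besides the shell and the picture viewer there is one more tool, called after "Emit:" by a JSON object that holds its "api" and its "payload", one argument or row to a line. jog_arm: Moves the arm, as the interface text tells. Its arguments: {"type":"object","properties":{"increments":{"type":"array"},"squeeze":{"type":"number"}},"required":["increments"]}

```bash
mkdir -p pics; cat > h.py <<'E'
import numpy as np,cv2
from rig import read_state,capture,job_done
def grab(n,tag):
    c=capture(n); cv2.imwrite(f'pics/{tag}.png',c['frame'][:,:,::-1]); np.save(f'pics/{tag}.npy',c,allow_pickle=True); return c
def world(c):
    z=c['range_z'].astype(float); H,W=z.shape
    f=H/2/np.tan(np.radians(c['vertical_fov'])/2)
    u,v=np.meshgrid(np.arange(W),np.arange(H))
    P=np.stack([(u-c['cx'])/f*z,-(v-c['cy'])/f*z,-z],-1)
    P=P@np.array(c['rotation']).T+np.array(c['eye']); P[z==0]=np.nan
    return P
E
python3 - <<'E'
from h import *
for n in('top','scene'):
    c=grab(n,n+'0'); print({k:v for k,v in c.items() if k not in('frame','range_z')})
a=cv2.imread('pics/top0.png')
print(read_state())
E
```

```text
{'vertical_fov': 44.501471370347666, 'cx': 279.00767174254025, 'cy': 204.54506156212963, 'eye': array([ 103.27866069,   -2.59855317, 1404.25901961]), 'rotation': array([[ 0.04530803,  0.97564234, -0.2146374 ],
       [-0.99897197,  0.04393215, -0.0111788 ],
       [-0.00147703,  0.21492323,  0.97662983]])}
{'vertical_fov': 51.741840694936194, 'cx': 275.35721879584895, 'cy': 207.89243166852947, 'eye': array([ 969.51872098, -348.68418843,  918.30820381]), 'rotation': array([[ 0.48607375, -0.67656192,  0.5531693 ],
       [ 0.87387811,  0.37025543, -0.31503644],
       [ 0.00832772,  0.63653348,  0.77120411]])}
{'time': 0.1, 'joint_pos': array([-1.16301958e+00,  3.20232597e-01,  1.56553973e+00,  3.08930862e-05,
        1.25739653e+00, -2.00118425e-02]), 'joint_vel': array([ 0.00359038, -0.00152109, -0.00401228, -0.00013274,  0.0006391 ,
       -0.00086098]), 'joint_efforts': array([-2.04406467e-05, -4.13335741e+01, -2.32510275e+01,  7.28326058e-02,
        4.21623490e-02, -3.71517115e-05]), 'ee_pos': array([ 238.36961869, -522.76981223,  209.90841504]), 'eef_rot': array([[ 4.14850527e-01, -9.09889379e-01, -5.98097042e-04],
       [-9.09888212e-01, -4.14850954e-01,  1.45862066e-03],
       [-1.57530458e-03, -6.09081029e-05, -9.99998757e-01]]), 'force': array([ 0.4491494 , -0.47205818, -0.45040844]), 'torque': array([-0.04466375, -0.03310045, -0.01059086]), 'gripper_width': 91.12051451461393}
```

View pics/top0.png

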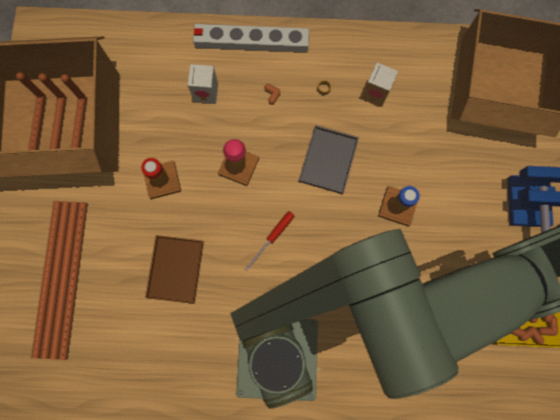

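View pics/scene0.png

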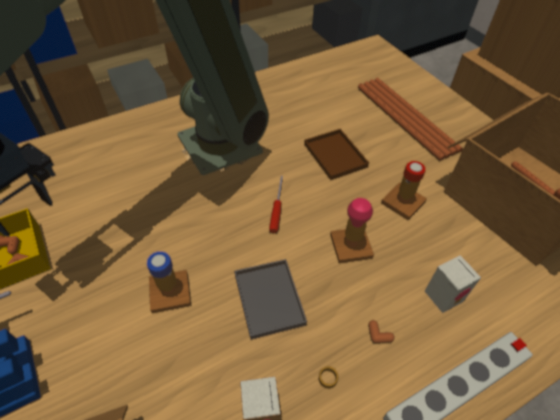

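Top view: the red cap is at (152,167), the pink bulb at (234,149) and the blue cap at (409,195). There are two trays: grey at (329,159) and a brown look-alike at (175,269). The task names the grey one. Next I measure these and confirm with a crop.

```bash
python3 - <<'E'
from h import *
for t in('top0','scene0'):
    c=np.load(f'pics/{t}.npy',allow_pickle=True).item(); P=world(c)
    h=cv2.cvtColor(c['frame'],cv2.COLOR_RGB2HSV).astype(int); H,S,V=h[...,0],h[...,1],h[...,2]
    Z=P[...,2]
    u,v=np.meshgrid(np.arange(560),np.arange(420))
    for nm,(a,b),zr in (('red',{'top0':(152,167),'scene0':(415,170)}[t],(105,175)),('blue',{'top0':(409,195),'scene0':(160,264)}[t],(105,175)),('pink',{'top0':(234,149),'scene0':(360,210)}[t],(120,190))):
        m=(np.hypot(u-a,v-b)<16)&(Z>zr[0])&(Z<zr[1]); Q=P[m]
        zt=np.percentile(Q[:,2],95); T=Q[Q[:,2]>zt-4]
        print(t,nm,m.sum(),'ztop',zt,len(T),'xy mid',(T.max(0)+T.min(0))/2,'mean',T.mean(0),'ext',np.ptp(T,0), cv2.minEnclosingCircle(T[:,:2].astype(np.float32)))
    # grey tray
    a,b={'top0':(329,159),'scene0':(270,298)}[t]
    m=((S<70)&(V<125)&(np.abs(u-a)<60)&(np.abs(v-b)<60)&(Z<40)).astype(np.uint8)
    n,l,st,_=cv2.connectedComponentsWithStats(m); k=l[b,a]; Q=P[(l==k)]; Q=Q[~np.isnan(Q[:,0])]
    print(t,'tray',k,len(Q),cv2.minAreaRect(Q[:,:2].astype(np.float32)),np.percentile(Q[:,2],[5,50,95]))
f=cv2.imread('pics/top0.png'); s=cv2.imread('pics/scene0.png')
cv2.imwrite('pics/crop.png',np.hstack([cv2.resize(f[135:215,110:190],(390,390),interpolation=2),cv2.resize(s[150:230,375:455],(390,390),interpolation=2)]))
E
```

```text
top0 red 348 ztop 143.9250291182841 120 xy mid [465.69596866 344.17137595 143.0000651 ] mean [466.10541728 343.68435958 142.10385147] ext [46.06454017 47.12567937  6.11948012] ((466.0554504394531, 344.4351501464844), 24.399845123291016)
top0 blue 359 ztop 144.19459141222245 142 xy mid [ 420.09734616 -317.99516851  144.23701974] mean [ 420.86924318 -318.3770808   142.26998931] ext [48.27560909 45.28224551  8.01174542] ((420.47015380859375, -318.356689453125), 24.87468910217285)
top0 pink 411 ztop 173.86308336058823 112 xy mid [516.25451834 132.65566407 174.32745136] mean [516.31697053 132.7771176  172.39218839] ext [39.97755103 38.31879581  8.54650992] ((516.3653564453125, 132.97750854492188), 20.451051712036133)
top0 tray 1 2530 ((547.15576171875, -120.26777648925781), (125.91012573242188, 170.44723510742188), 75.88697814941406) [-2.13510221  3.27168168 18.05021958]
scene0 red 379 ztop 143.78242748122304 182 xy mid [465.41633731 345.60580823 142.80767134] mean [465.16011546 345.22388636 142.01539272] ext [46.34317701 49.5520624   5.99462794] ((463.6924133300781, 345.9527282714844), 25.159303665161133)
scene0 blue 548 ztop 144.10001102926725 342 xy mid [ 418.91292521 -317.32243474  143.68898992] mean [ 419.82038651 -317.67485163  142.49165582] ext [48.85587682 48.16666733  7.156759  ] ((419.4018859863281, -317.7589416503906), 24.932451248168945)
scene0 pink 542 ztop 174.1704807537951 166 xy mid [517.75783498 132.10721984 173.55204983] mean [516.93791513 132.40966252 172.62405158] ext [43.31436715 42.81854324  6.68341506] ((517.3792114257812, 132.6419219970703), 22.065391540527344)
scene0 tray 1 3645 ((546.176513671875, -122.6859359741211), (126.61778259277344, 169.80706787109375), 76.29579162597656) [ 2.29017047  5.28220335 21.36767143]
```

View pics/crop.png

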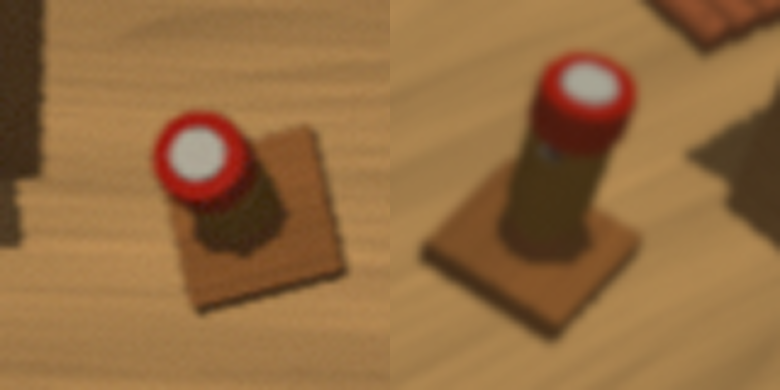

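The crop shows the red cap seated on its brass socket and copper-coloured pipe. Both views give its centre as about (465.5, 345). I check nearby obstacles while the arm sets off.

```bash
python3 - <<'E'
from h import *
for t in('top0','scene0'):
    P=world(np.load(f'pics/{t}.npy',allow_pickle=True).item()).reshape(-1,3)
    d=P[:,:2]-[465.5,345]; r=np.hypot(*d.T); a=np.degrees(np.arctan2(d[:,1],d[:,0]))
    for lo in range(-180,180,45):
        m=(a>=lo)&(a<lo+45)&(P[:,2]>60)&(r>35)&(r<300)
        if m.any(): i=np.argmin(np.where(m,r,9e9)); print(t,lo,'near',r[i].round(),P[i].round(),'zmax',P[m][:,2].max().round())
R=read_state()['eef_rot']; p=read_state()['ee_pos']
print(R.T@(np.array([465.5,345,240])-p))
E
```

```text
top0 -90 near 190.0 [516. 162. 149.] zmax 179.0
top0 -45 near 251.0 [706. 274.  98.] zmax 118.0
top0 0 near 197.0 [606. 484.  70.] zmax 203.0
top0 45 near 126.0 [466. 471. 162.] zmax 205.0
top0 90 near 125.0 [455. 470. 146.] zmax 194.0
scene0 -90 near 197.0 [514. 154. 170.] zmax 177.0
scene0 -45 near 251.0 [707. 276. 111.] zmax 116.0
scene0 0 near 197.0 [606. 483. 200.] zmax 203.0
scene0 45 near 126.0 [468. 471. 171.] zmax 204.0
scene0 90 near 126.0 [456. 471. 158.] zmax 193.0
[-695.39576791 -566.66048885  -28.96164659]
```

Emit:
{"api": "jog_arm", "payload": {
  "increments": [
    {"x": 0, "y": 0, "z": -0.05},
    {"x": -0.35, "y": -0.28, "z": -0.06},
    {"x": -0.35, "y": -0.28, "z": -0.06},
    {"x": -0.35, "y": -0.28, "z": -0.06},
    {"x": -0.35, "y": -0.28, "z": -0.06},
    {"x": -0.35, "y": -0.28, "z": -0.06},
    {"x": -0.35, "y": -0.28, "z": -0.06},
    {"x": -0.35, "y": -0.28, "z": -0.06},
    {"x": -0.35, "y": -0.28, "z": -0.06}
  ]
}}

```text
$.increments[0]: bad value
```

Emit:
{"api": "jog_arm", "payload": {
  "increments": [
    {"x": 0, "y": 0, "z": -0.05, "roll": 0, "jaw": 0},
    {"x": -0.35, "y": -0.28, "z": -0.06, "roll": 0, "jaw": 0},
    {"x": -0.35, "y": -0.28, "z": -0.06, "roll": 0, "jaw": 0},
    {"x": -0.35, "y": -0.28, "z": -0.06, "roll": 0, "jaw": 0},
    {"x": -0.35, "y": -0.28, "z": -0.06, "roll": 0, "jaw": 0},
    {"x": -0.35, "y": -0.28, "z": -0.06, "roll": 0, "jaw": 0},
    {"x": -0.35, "y": -0.28, "z": -0.06, "roll": 0, "jaw": 0},
    {"x": -0.35, "y": -0.28, "z": -0.06, "roll": 0, "jaw": 0},
    {"x": -0.35, "y": -0.28, "z": -0.06, "roll": 0, "jaw": 0}
  ]
}}

```text
time: 1.23
ee_pos: [348.0, -85.2, 270.4]
eef_rot: [[0.421, -0.907, -0.001], [-0.907, -0.421, 0.002], [-0.002, -0.0, -1.0]]
force: [-0.5, -0.9, -0.6]
gripper_width: 91.0
```

Emit:
{"api": "jog_arm", "payload": {
  "increments": [
    {"x": -0.34, "y": -0.288, "z": 0, "roll": 0, "jaw": 0},
    {"x": -0.34, "y": -0.288, "z": 0, "roll": 0, "jaw": 0},
    {"x": -0.34, "y": -0.288, "z": 0, "roll": 0, "jaw": 0},
    {"x": -0.34, "y": -0.288, "z": 0, "roll": 0, "jaw": 0},
    {"x": -0.34, "y": -0.288, "z": 0, "roll": 0, "jaw": 0},
    {"x": -0.34, "y": -0.288, "z": 0, "roll": 0, "jaw": 0},
    {"x": -0.34, "y": -0.288, "z": 0, "roll": 0, "jaw": 0},
    {"x": -0.34, "y": -0.288, "z": 0, "roll": 0, "jaw": 0},
    {"x": -0.34, "y": -0.288, "z": 0, "roll": 0, "jaw": 0},
    {"x": -0.34, "y": -0.288, "z": 0, "roll": 0, "jaw": 0},
    {"x": -0.34, "y": -0.288, "z": 0, "roll": 0, "jaw": 0}
  ]
}}

```text
time: 2.6
ee_pos: [466.3, 342.8, 271.8]
eef_rot: [[0.419, -0.908, -0.0], [-0.908, -0.419, 0.002], [-0.002, -0.001, -1.0]]
force: [-0.1, 0.5, -0.1]
gripper_width: 90.9
```

```bash
python3 - <<'E'
from h import *
c=grab('wrist','w1'); P=world(c); h=cv2.cvtColor(c['frame'],cv2.COLOR_RGB2HSV).astype(int)
Z=P[...,2]
m=(np.hypot(P[...,0]-465.5,P[...,1]-345)<35)&(Z>130)&(Z<155)
T=P[m]; print(m.sum(),np.percentile(T[:,2],[5,50,95]),cv2.minEnclosingCircle(T[:,:2].astype(np.float32)))
s=read_state(); print(s['ee_pos'],s['joint_pos'],s['force'])
E
```

```text
2576 [136.90122225 139.34567296 140.72459016] ((466.33648681640625, 347.6754455566406), 25.77172088623047)
[466.32655241 343.10110851 271.83289582] [0.61336692 0.29446881 1.44742674 0.00188679 1.39839986 1.75123275] [-0.30773314 -0.40794164  0.13558993]
```

View pics/w1.png

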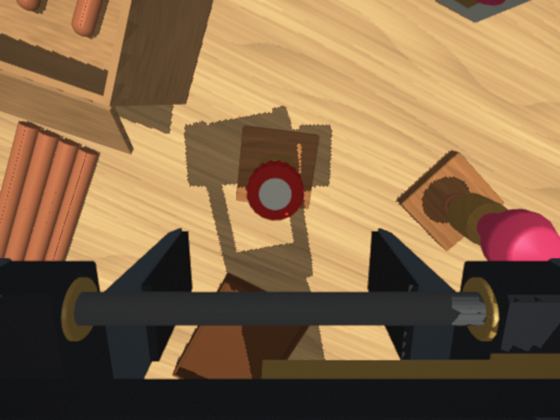

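The wrist view shows the red cap at (275,190), between and below the jaws, with clear space around it. All three cameras agree to about 2 mm, so I descend around it.

Emit:
{"api": "jog_arm", "payload": {
  "increments": [
    {"x": -0.0023, "y": -0.0007, "z": 0.03, "roll": 0, "jaw": 0},
    {"x": -0.0023, "y": -0.0007, "z": 0.06, "roll": 0, "jaw": 0},
    {"x": -0.0023, "y": -0.0007, "z": 0.09, "roll": 0, "jaw": 0},
    {"x": -0.0023, "y": -0.0007, "z": 0.115, "roll": 0, "jaw": 0},
    {"x": -0.0023, "y": -0.0007, "z": 0.13, "roll": 0, "jaw": 0},
    {"x": -0.0023, "y": -0.0007, "z": 0.141, "roll": 0, "jaw": 0},
    {"x": -0.0023, "y": -0.0007, "z": 0.141, "roll": 0, "jaw": 0},
    {"x": -0.0023, "y": -0.0007, "z": 0.141, "roll": 0, "jaw": 0}
  ]
}}

```text
time: 3.65
ee_pos: [466.5, 346.1, 131.7]
eef_rot: [[0.419, -0.908, 0.001], [-0.908, -0.419, 0.003], [-0.002, -0.003, -1.0]]
force: [-0.0, 0.2, -0.8]
gripper_width: 91.5
```

```bash
python3 - <<'E'
from h import *
s=read_state(); print(s['ee_pos'],s['force'],s['gripper_width'],s['joint_pos'][5]); print(s['eef_rot'].T@(np.array([466,345.5,131])-s['ee_pos']))
E
```

```text
[466.52568586 346.14975335 131.73431222] [-0.00961328  0.21486784 -0.7611352 ] 91.52416704574888 1.7546855561418726
[0.37124961 0.7516291  0.73141432]
```

Close in on the cap.

Emit:
{"api": "jog_arm", "payload": {
  "increments": [
    {"x": 0, "y": 0, "z": 0, "roll": 0, "jaw": 0.3},
    {"x": 0, "y": 0, "z": 0, "roll": 0, "jaw": 0.5},
    {"x": 0, "y": 0, "z": 0, "roll": 0, "jaw": 0.6},
    {"x": 0, "y": 0, "z": 0, "roll": 0, "jaw": 0.7},
    {"x": 0, "y": 0, "z": 0, "roll": 0, "jaw": 0.7},
    {"x": 0, "y": 0, "z": 0, "roll": 0, "jaw": 0.7}
  ],
  "squeeze": 40
}}

```text
time: 4.4
ee_pos: [466.4, 346.3, 131.8]
eef_rot: [[0.419, -0.908, 0.001], [-0.908, -0.419, 0.004], [-0.003, -0.003, -1.0]]
force: [0.0, 0.1, -0.0]
gripper_width: 48.6
```

Emit:
{"api": "jog_arm", "payload": {
  "increments": [
    {"x": 0, "y": 0, "z": 0.003, "roll": 0, "jaw": 0.7},
    {"x": 0, "y": 0, "z": 0.005, "roll": 0, "jaw": 0.7},
    {"x": 0, "y": 0, "z": 0.007, "roll": 0, "jaw": 0.7},
    {"x": 0, "y": 0, "z": 0.007, "roll": 0, "jaw": 0.7}
  ]
}}

```text
time: 4.9
ee_pos: [466.9, 346.5, 125.5]
eef_rot: [[0.419, -0.908, 0.003], [-0.908, -0.419, 0.004], [-0.003, -0.004, -1.0]]
force: [-0.2, -0.8, 6.5]
gripper_width: 48.5
```

Pressed 6.3 mm with a 6.5 N reaction, which matches the spring. Now turn anticlockwise: tool z points down, so that is negative roll.

Emit:
{"api": "jog_arm", "payload": {
  "increments": [
    {"x": 0, "y": 0, "z": 0.001, "roll": -5, "jaw": 0.7},
    {"x": 0, "y": 0, "z": 0.001, "roll": -12, "jaw": 0.7},
    {"x": 0, "y": 0, "z": 0.001, "roll": -19, "jaw": 0.7},
    {"x": 0, "y": 0, "z": 0.001, "roll": -26, "jaw": 0.7},
    {"x": 0, "y": 0, "z": 0.001, "roll": -33, "jaw": 0.7},
    {"x": 0, "y": 0, "z": 0.001, "roll": -40, "jaw": 0.7},
    {"x": 0, "y": 0, "z": 0.001, "roll": -47, "jaw": 0.7},
    {"x": 0, "y": 0, "z": 0.001, "roll": -54, "jaw": 0.7},
    {"x": 0, "y": 0, "z": 0.001, "roll": -61, "jaw": 0.7},
    {"x": 0, "y": 0, "z": 0.001, "roll": -68, "jaw": 0.7},
    {"x": 0, "y": 0, "z": 0.001, "roll": -75, "jaw": 0.7},
    {"x": 0, "y": 0, "z": 0.001, "roll": -75, "jaw": 0.7}
  ]
}}

```text
time: 6.4
ee_pos: [467.8, 346.9, 125.5]
eef_rot: [[0.985, 0.171, 0.005], [0.171, -0.985, 0.006], [0.006, -0.005, -1.0]]
force: [-0.2, -0.2, 6.3]
gripper_width: 48.6
```

```bash
python3 - <<'E'
from h import *
s=read_state(); R=s['eef_rot'];print(s['ee_pos'],s['force'],s['torque'],s['gripper_width'],np.degrees(np.arctan2(R[1,0],R[0,0])),s['joint_pos'])
E
```

```text
[467.77636244 346.93117266 125.49694616] [-0.18741476 -0.20153106  6.25764048] [-0.08528622 -0.1225027  -0.00039381] 48.623571271461735 9.828957232074714 [0.61743342 0.3924174  1.68016214 0.00189119 1.0617229  0.44495648]
```

Turned 75.0° with no reaction torque. I lift gently and watch the force.

Emit:
{"api": "jog_arm", "payload": {
  "increments": [
    {"x": 0, "y": 0, "z": -0.004, "roll": 0, "jaw": 0.7},
    {"x": 0, "y": 0, "z": -0.008, "roll": 0, "jaw": 0.7},
    {"x": 0, "y": 0, "z": -0.012, "roll": 0, "jaw": 0.7},
    {"x": 0, "y": 0, "z": -0.016, "roll": 0, "jaw": 0.7},
    {"x": 0, "y": 0, "z": -0.016, "roll": 0, "jaw": 0.7}
  ]
}}

```text
time: 7.02
ee_pos: [467.8, 346.9, 141.6]
eef_rot: [[0.985, 0.171, 0.005], [0.171, -0.985, 0.006], [0.006, -0.005, -1.0]]
force: [-0.3, 0.8, 0.0]
gripper_width: 47.9
```

Emit:
{"api": "jog_arm", "payload": {
  "increments": [
    {"x": 0, "y": 0, "z": -0.02, "roll": 0, "jaw": 0.7},
    {"x": 0, "y": 0, "z": -0.04, "roll": 0, "jaw": 0.7},
    {"x": 0, "y": 0, "z": -0.08, "roll": 0, "jaw": 0.7},
    {"x": 0, "y": 0, "z": -0.12, "roll": 0, "jaw": 0.7},
    {"x": 0, "y": 0, "z": -0.14, "roll": 0, "jaw": 0.7},
    {"x": 0, "y": 0, "z": -0.14, "roll": 0, "jaw": 0.7}
  ]
}}

```text
time: 7.78
ee_pos: [467.7, 346.5, 283.0]
eef_rot: [[0.985, 0.171, 0.008], [0.171, -0.985, 0.008], [0.009, -0.006, -1.0]]
force: [0.0, 0.6, -0.3]
gripper_width: 48.3
```

```bash
python3 - <<'E'
from h import *
a=grab('scene','s2')['frame'];
cv2.imwrite('pics/s2c.png',cv2.resize(a[60:240,290:490,::-1],(700,600),interpolation=2))
s=read_state(); print(s['ee_pos'],s['force'],s['gripper_width'])
R=s['eef_rot'];print(R.T@(np.array([546.7,-121.5,281])-s['ee_pos']))
E
```

```text
[467.02531806 346.05379793 281.3591507 ] [-0.76127023  0.32470107 -0.08203123] 48.2570007783148
[ -1.30874588 474.28830312  -1.90541256]
```

View pics/s2c.png

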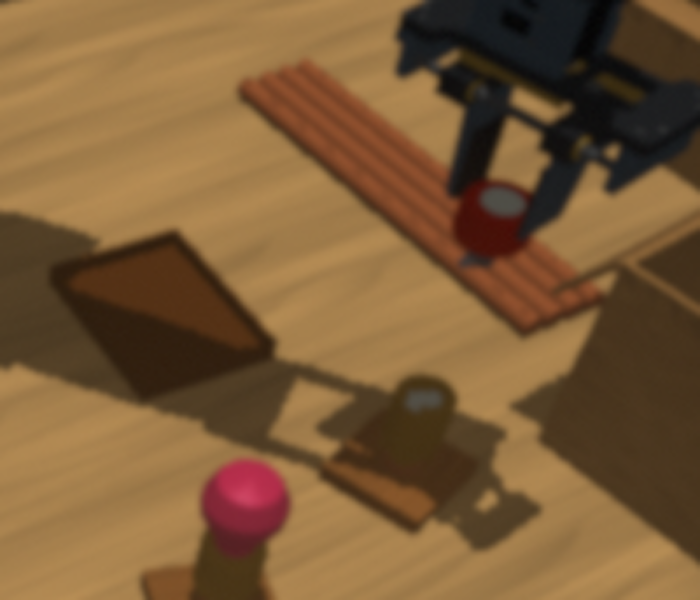

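The crop shows the cap in the jaws at (495,220) with its stem hanging below, and the open socket at (425,400). Next I carry it high over to the grey tray.

Emit:
{"api": "jog_arm", "payload": {
  "increments": [
    {"x": 0, "y": 0.03, "z": 0, "roll": 0, "jaw": 0.7},
    {"x": 0, "y": 0.075, "z": 0, "roll": 0, "jaw": 0.7},
    {"x": 0, "y": 0.12, "z": 0, "roll": 0, "jaw": 0.7},
    {"x": 0, "y": 0.165, "z": 0, "roll": 0, "jaw": 0.7},
    {"x": 0, "y": 0.21, "z": 0, "roll": 0, "jaw": 0.7},
    {"x": 0, "y": 0.255, "z": 0, "roll": 0, "jaw": 0.7},
    {"x": 0, "y": 0.3, "z": 0, "roll": 0, "jaw": 0.7},
    {"x": 0, "y": 0.345, "z": 0, "roll": 0, "jaw": 0.7},
    {"x": 0, "y": 0.39, "z": 0, "roll": 0, "jaw": 0.7},
    {"x": -0.001, "y": 0.435, "z": 0, "roll": 0, "jaw": 0.7},
    {"x": -0.001, "y": 0.474, "z": 0, "roll": 0, "jaw": 0.7},
    {"x": -0.001, "y": 0.474, "z": 0, "roll": 0, "jaw": 0.7}
  ]
}}

```text
time: 9.32
ee_pos: [546.4, -123.3, 276.7]
eef_rot: [[0.986, 0.167, 0.002], [0.167, -0.986, 0.006], [0.003, -0.006, -1.0]]
force: [-0.2, -0.5, -0.2]
gripper_width: 48.2
```

```bash
python3 - <<'E'
from h import *
s=read_state(); print(s['ee_pos'],s['force'],s['gripper_width'])
R=s['eef_rot'];print(R.T@(np.array([546.7,-121.5,48])-s['ee_pos']))
E
```

```text
[ 546.40462936 -123.2628594   276.71815802] [-0.19781614 -0.49429919 -0.16129976] 48.15756074333782
[-1.52662780e-02 -3.50934912e-01  2.28724873e+02]
```

Emit:
{"api": "jog_arm", "payload": {
  "increments": [
    {"x": 0, "y": 0, "z": 0.04, "roll": 0, "jaw": 0.7},
    {"x": 0, "y": 0, "z": 0.085, "roll": 0, "jaw": 0.7},
    {"x": 0, "y": 0, "z": 0.13, "roll": 0, "jaw": 0.7},
    {"x": 0, "y": 0, "z": 0.17, "roll": 0, "jaw": 0.7},
    {"x": 0, "y": 0, "z": 0.2, "roll": 0, "jaw": 0.7},
    {"x": 0, "y": 0, "z": 0.215, "roll": 0, "jaw": 0.7},
    {"x": 0, "y": 0, "z": 0.225, "roll": 0, "jaw": 0.7},
    {"x": 0, "y": 0, "z": 0.228, "roll": 0, "jaw": 0.7},
    {"x": 0, "y": 0, "z": 0.228, "roll": 0, "jaw": 0.7}
  ]
}}

```text
time: 10.45
ee_pos: [547.3, -121.9, 49.4]
eef_rot: [[0.986, 0.167, 0.003], [0.167, -0.986, 0.006], [0.004, -0.005, -1.0]]
force: [-0.2, 0.1, 0.8]
gripper_width: 48.3
```

Emit:
{"api": "jog_arm", "payload": {
  "increments": [
    {"x": 0, "y": 0, "z": 0.0015, "roll": 0, "jaw": 0.7},
    {"x": 0, "y": 0, "z": 0.003, "roll": 0, "jaw": 0.7},
    {"x": 0, "y": 0, "z": 0.003, "roll": 0, "jaw": 0.7}
  ]
}}

```text
time: 10.82
ee_pos: [547.3, -121.9, 46.5]
eef_rot: [[0.986, 0.167, 0.003], [0.167, -0.986, 0.006], [0.004, -0.005, -1.0]]
force: [0.5, 0.1, -0.7]
gripper_width: 48.4
```

Emit:
{"api": "jog_arm", "payload": {
  "increments": [
    {"x": 0, "y": 0, "z": 0.001, "roll": 0, "jaw": 0.7},
    {"x": 0, "y": 0, "z": 0.001, "roll": 0, "jaw": 0.4},
    {"x": 0, "y": 0, "z": 0.001, "roll": 0, "jaw": 0.3},
    {"x": 0, "y": 0, "z": 0.001, "roll": 0, "jaw": 0.1},
    {"x": 0, "y": 0, "z": 0.001, "roll": 0, "jaw": 0},
    {"x": 0, "y": 0, "z": 0.001, "roll": 0, "jaw": 0},
    {"x": 0, "y": 0, "z": 0.001, "roll": 0, "jaw": 0}
  ]
}}

```text
time: 11.7
ee_pos: [547.3, -121.9, 45.5]
eef_rot: [[0.986, 0.167, 0.003], [0.167, -0.986, 0.006], [0.004, -0.005, -1.0]]
force: [0.1, 0.2, 0.8]
gripper_width: 91.6
```

```bash
python3 - <<'E'
from h import *
grab('wrist','w3'); print(read_state()['force'])
E
```

```text
[0.83517803 0.00985361 0.26111876]
```

View pics/w3.png

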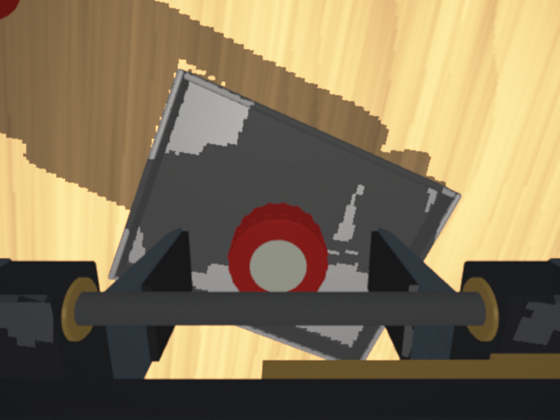

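The cap stands at (278,255) inside the grey tray, clear of the open fingers. Retreat straight up.

Emit:
{"api": "jog_arm", "payload": {
  "increments": [
    {"x": 0, "y": 0, "z": -0.02, "roll": 0, "jaw": 0},
    {"x": 0, "y": 0, "z": -0.05, "roll": 0, "jaw": 0},
    {"x": 0, "y": 0, "z": -0.1, "roll": 0, "jaw": 0},
    {"x": 0, "y": 0, "z": -0.15, "roll": 0, "jaw": 0},
    {"x": 0, "y": 0, "z": -0.2, "roll": 0, "jaw": 0},
    {"x": 0, "y": 0, "z": -0.2, "roll": 0, "jaw": 0},
    {"x": 0, "y": 0, "z": -0.2, "roll": 0, "jaw": 0}
  ]
}}

```text
time: 12.62
ee_pos: [546.1, -123.0, 244.7]
eef_rot: [[0.986, 0.167, 0.002], [0.167, -0.986, 0.006], [0.003, -0.006, -1.0]]
force: [-0.4, 0.8, 0.3]
gripper_width: 90.9
```

```bash
python3 - <<'E'
from h import *
c=grab('scene','s4'); P=world(c); h=cv2.cvtColor(c['frame'],cv2.COLOR_RGB2HSV).astype(int)
d=np.hypot(P[...,0]-547,P[...,1]+121.5); m=(d<90)&(((h[...,0]<8)|(h[...,0]>172))&(h[...,1]>150))&(P[...,2]<120)
T=P[m]; print('red in tray',len(T),(T.min(0)+T.max(0))/2,T.max(0))
u,v=np.meshgrid(np.arange(560),np.arange(420))
m=(np.hypot(u-160,v-264)<16)&(P[...,2]>105)&(P[...,2]<175); Q=P[m]; T=Q[Q[:,2]>np.percentile(Q[:,2],95)-4] if len(Q) else Q
print('blue',(T.max(0)+T.min(0))/2)
print(read_state()['force'],read_state()['time'])
E
```

```text
red in tray 304 [ 546.09385932 -124.01249708   31.49984577] [570.675443   -98.69099839  59.25551736]
blue [ 419.43311564 -317.7242562   143.09160212]
[-0.11148314  0.73646463 -0.26599917] 12.675
```

View pics/s4.png

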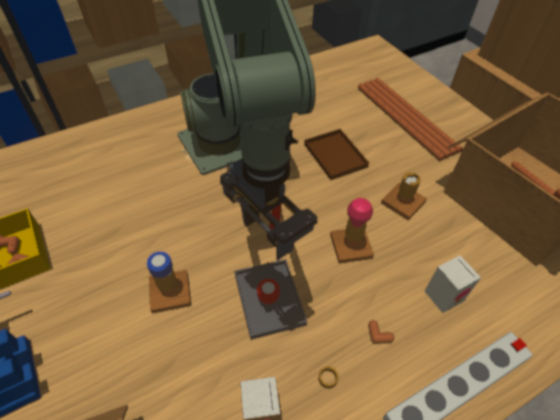

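The cap stands in the grey tray at (268,291), the blue cap is unmoved at (160,264), and the gripper is clear. Hand in.

```bash
python3 -c "
from rig import job_done; print(job_done())"
```

```text
the job is handed in; nothing more can be done
None
```

The red cap is out of its socket and standing in the grey tray, and I handed the job in at about 12.7 s of the 46 s. The hand-in gave no verdict.

- **Removing the cap:** I pressed the cap down about 6.3 mm against a spring force of about 6.5 N. I then turned it 75° anticlockwise and lifted it out with no resistance. Those figures come from the arm; I did not track the cap's angle by camera, but it came free as expected.
- **Placing it:** I carried it over the pink bulb with clearance and set it down upright. No clear contact force showed before I opened the jaws, so it may have dropped a millimetre or so.
- **Last checks:** The scene camera put the cap at about (546, -124), 1–4 mm from my measured tray centres. Its top was at about 59 mm, which puts its centre about 40 mm above the tray floor, under the 50 mm limit. The blue cap was within 1 mm of its starting position. The open gripper was about 200 mm above the tray, with the force reading at noise level.

No check failed. The cameras disagreed by up to about 3 mm on where the red cap was before the grasp, and the grip tolerated that.

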